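Find the socket that fits the monitor-arm foot

ROBOT

A 7-joint arm with a two-finger parallel gripper is mounted at the origin on the work surface. World frame = base frame: x ahead of the robot, y to its left, z up, the work surface at z = 0. Lengths are in m, angles in rad, forces in N, time in s.
With the tool pointing down it reaches from about 0.425 to 0.95 m from the base axis. Payload 16.7 kg.
Tool frame: the origin (TCP) lies midway between the tips of the shut fingers; the grasp point (between the pads) lies 19 mm behind it; z points along the fingers, y is the direction in which the jaws open and shut (so a half turn about z gives the same grasp; the last joint's range is limited). The gripper opens to 94 mm and grips with 3 to 60 N. Pads are 16 mm wide; open, the fingers measure 119 mm over their backs; the gripper's body (75 mm by 177 mm) begins 78 mm behind the grasp point.
Start: joints at [1.155, 0.426, 0.074, 1.606, -0.034, 1.111, -0.067], TCP at [0.177, -0.651, 0.205] pointing down, gripper open.
Joint ranges: [-2.85, 2.85], [-0.5, 2.14], [-1.23, 1.37], [0.21, 2.46], [-1.02, 4.16], [0.16, 2.05], [-2.73, 2.73]. Speed limits (rad/s): [1.89, 1.89, 2.39, 2.39, 3.01, 3.01, 3.01].

INTERFACE

Orientations are given as [roll, pitch, yaw] about the fixed x, y, z axes, in that order (R = Rz(yaw) Ry(pitch) Rx(roll)).
In Python, from plant import robot gives the robot as it stands.
- The arm moves only by the shell command python3 -m jog 'ROWS' [OPENING] [FORCE]. ROWS is JSON, a list of rows, each an object with "delta_pos": the shift along the world's x, y, z in mm, a list of three; "spin": the turn about the world's z in degrees. A call has 1 to 5 rows; each row is the pose to reach, as a shift and turn from the pose commanded when the call began; what a row does not reach only later rows make up. A row lasts 1/12 s, in which the tool goes at most 41.7 mm and 7.16 degrees, less where a joint would pass 70% of its speed; a pose out of reach is approached as far as the arm can. A call with a gripper value outside its range is refused whole. OPENING is the finger opening in mm, from 0 to 94, set as the call begins (- or left out, the last holds). The fingers move at their own pace and stop on an object; FORCE is the grip in N (left out, the last holds). Time passes only in rows, so rows that repeat a pose let the fingers close. It gives the time, the measured TCP pose, the force and the opening at its end, in the units of the state.
- robot.observe(): the state, without advancing time (a new reading comes with each control period).
- robot.grab_frame(name): name is "scene" or "top" or "wrist"; returns (picture, depth): 480x640x3 uint8, red, green, blue; 480x640 float32, m along the optical axis (not along the pixel's ray), 0 where there is no reading.
- robot.camera_params(name): a dict with "intrinsics" (3x3 intrinsics, pixels), "R" (3x3) and "t" (3): a world point X has camera coordinates R X + t. Camera axes: x right, y down, z forward; pixel columns grow to the right and rows downward; lengths in m; the calibration is good to about 2 mm. The wrist camera is an equidistant fisheye: a pixel r from the principal point sees the ray r / f radians off the axis. A picture is of the moment at which its call begins: read the wrist's pose just before it. camera_params takes no time and is no camera call; for the wrist camera it gives the pose at the moment of the call.
- robot.job_done(): hands the job in, once; it reports no verdict.
Trained networks look in the newest picture that a camera, given by its name, has taken for a name from the list of things; names that differ only in an ending like _2 or _b are one class to them, and where a whole thing is asked for, a point or a joint stands for the part that bears it (a point fixed in the world has none). Each returns a list of dicts, best first, with "confidence" (0 to 1); they miss things now and then, are a little off and sometimes report something else, mostly with a low value. They report only what shows in the picture. A call takes as long as a camera call. They do not tell look-alikes from the thing itself.
- robot.look_for(camera, name): "rect" ([left, top, right, bottom] in pixels, round what is visible of it).
- robot.regions_of(camera, name): "pixels" (480x640 bool, what is visible of it) and "rect" ([left, top, right, bottom] in pixels, round what is visible of it).
The state is a dict: "t": time; "qpos": joint angles; "dq": joint speeds; "joint_efforts": joint torques, N m; "eef_pos": TCP position; "tool_rot": TCP orientation; "wrist_force": force on the tool from outside, world axes, zero at the start; "moment": the same for the moment, N m; "opening": finger opening in m.
Only numpy, scipy, OpenCV 4.12 (cv2) and the standard library are available. Lean on these libraries where they do the work, as an engineer would, in place of code of your own. Each camera call takes 0.05 s, during which the arm holds its last target.

TASK

In the consulting room a new monitor arm is being fitted: first slide its loose foot over the desk, without lifting it, until the whole foot stands on the round rubber pad. Then try the sockets on the foot's nut until you have the one that goes right down over it, and stand any that does not fit back upright on the desk. Finish still holding the fitting socket in the gripper, fully seated on the nut and upright, with the foot still on its pad, and leave the other things on the desk where they are.

Things in the scene. Friction and masses are not known exactly. Their poses are not given: they have to be found in the camera images.
- pad: Thin round black rubber pad lying on the desk, 150 mm diameter, 1 mm thick (no obstacle to sliding), fixed. Origin: its centre, on the desk.
- foot: Loose foot of a monitor arm: round aluminium disc, 120 mm diameter, 18 mm high, with a round boss 44 mm diameter up to 30 mm, and a hex nut on the boss. About 0.8 kg; it slides on the desk with a few newtons. Origin: centre of its underside; z up; yaw as given by x.
- nut (a point): Centre of the nut's seat on the boss, 30 mm above the foot's underside; axes as the foot's. The dark steel hex nut is 24 mm across flats; two of its flats face +y and -y of this frame (it repeats every 60 degrees). Hexagon from 0 to 11 mm above this point, then a conical chamfer to 14 mm (19 mm diameter at its top), and the 16 mm stud end up to 17 mm.
- socket_a: Bare steel socket standing mouth down, hexagonal opening (20 mm deep) hidden below. Hex tube 37 mm across flats to z 28 mm, collar 31 mm wide to 34 mm, then an upright grip plate 34 mm wide (x), 12 mm thick (y), to z 70 mm. Origin: centre of the mouth; z up. Two of the opening's flats face +y and -y, as do the plate's broad faces. 0.22 kg. Opening either 26 or 22 mm across flats, not told: see socket_b.
- socket_b: Same outside sizes, mass, axes and origin as socket_a. Of these two, one opening is 26 mm across flats (goes right over the 24 mm nut, 1 mm to spare per side), the other 22 mm (stops on the nut with its mouth about 12 mm above the nut's seat). Which is which shows only by trying. Openings repeat every 60 degrees.
- socket_c: A visibly slimmer socket of the same form, 25 mm across flats outside, opening 16 mm: too small for the nut. Heights, grip plate, axes and origin as socket_a. About 0.14 kg.
- carton: Bystander, to be left alone: white medicine carton with a blue band, 60 x 110 x 75 mm. Origin: centre of its underside.
- jar: Bystander, to be left alone: small white plastic jar with black cap, 38 mm diameter, 70 mm high. Origin: centre of its underside.
- sanitizer: Bystander, to be left alone: white pump bottle, 72 mm diameter, 173 mm high. Origin: centre of its underside.
- stapler: Bystander, to be left alone: grey and black stapler, 130 x 35 x 55 mm. Origin: centre of its underside.
- mouse: Bystander, to be left alone: black computer mouse, 58 mm wide, 80 mm long, 34 mm high. Origin: centre of its underside.
Not all that is in view belongs to the job. Of the things like the foot, leave any that is orange; of the rest the larger one is meant.

How it is judged:
By the outcome, as a careful person would: the job done as asked, in the order asked, and still so for the second after the job is handed in, while the arm keeps its last pose, push and grip.
It also fails if it takes over 72 s, if anything falls off the work surface, if the arm or the gripper's body presses on something with over 40 N, if the wrist force passes 120 N, or if a joint passes its speed limit or range.

## Working session

There is one attempt and no reset: what is moved stays moved. The work goes in short steps, Python scripts to look and compute and a shell command to move; the robot and the scene stay as the last step left them, time stands still between calls to the robot, and variables do not carry over. Pictures are saved under pics/ and viewed, and the job is handed in when it is done.

```bash
ls; mkdir -p pics; python3 - <<'E'
from plant import robot
import cv2,numpy as np
s=robot.observe(); print({k:np.round(v,3).tolist() for k,v in s.items()})
for n in ["scene","top","wrist"]:
    p,d=robot.grab_frame(n); cv2.imwrite(f"pics/{n}0.png",p[:,:,::-1]); np.savez(f"pics/{n}0.npz",p=p,d=d)
    c=robot.camera_params(n); print(n,np.round(c["intrinsics"],1).tolist(),np.round(c["R"],3).tolist(),np.round(c["t"],3).tolist())
E
```

```text
pics
{'t': 0.0, 'qpos': [1.155, 0.427, 0.074, 1.607, -0.034, 1.111, -0.067], 'dq': [0.001, -0.001, -0.001, -0.001, -0.0, 0.001, -0.001], 'joint_efforts': [0.001, -93.583, 3.666, -45.419, -0.049, 0.02, 0.0], 'eef_pos': [0.177, -0.651, 0.205], 'tool_rot': [-3.14, 0.0, 0.266], 'wrist_force': [0.095, -0.7, 0.243], 'moment': [-0.011, -0.055, 0.008], 'opening': 0.094}
scene [[499.4, 0.0, 319.3], [0.0, 499.4, 233.2], [0.0, 0.0, 1.0]] [[0.694, 0.72, 0.017], [0.501, -0.466, -0.729], [-0.517, 0.515, -0.684]] [-0.422, -0.205, 1.378]
top [[572.5, 0.0, 304.4], [0.0, 572.5, 231.4], [0.0, 0.0, 1.0]] [[-0.014, -1.0, -0.009], [-0.997, 0.015, -0.076], [0.076, 0.007, -0.997]] [0.042, 0.549, 1.284]
wrist [[371.6, 0.0, 320.2], [0.0, 371.6, 235.2], [0.0, 0.0, 1.0]] [[0.262, -0.965, -0.001], [-0.937, -0.254, 0.238], [-0.23, -0.061, -0.971]] [-0.674, -0.024, 0.391]
```

View pics/scene0.png

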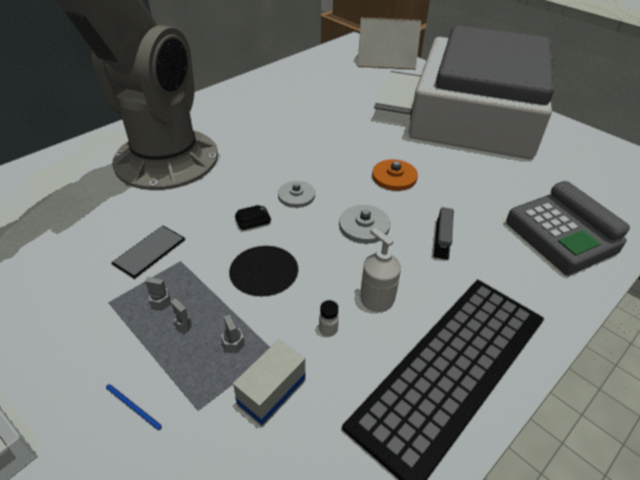

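View pics/top0.png

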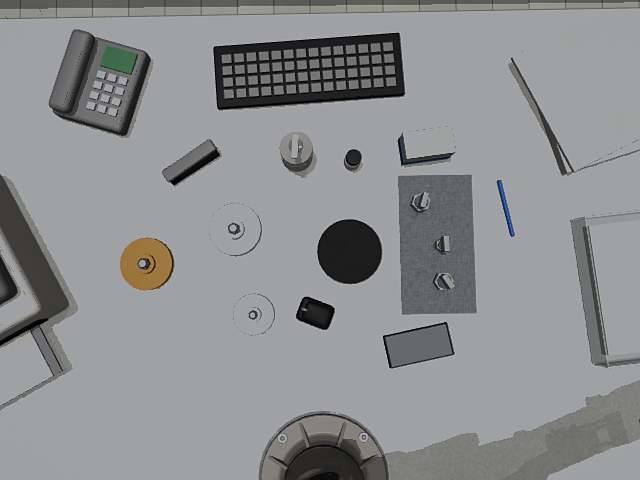

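View pics/wrist0.png

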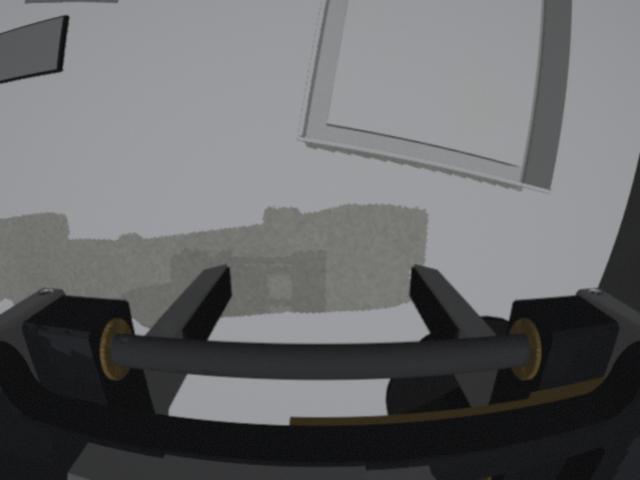

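The top view shows the foot (larger grey disc) at about px (235,229), the orange disc at (147,264), the small grey one at (253,314) and the pad at (350,251). The sockets are at (421,202), (444,244) and (444,281), with the middle one slimmer. Next I'll measure them.

```bash
cat > h.py <<'E'
from plant import robot
import cv2,numpy as np
def cloud(cam,d,mask,c=None):
    c=c or robot.camera_params(cam); K=c["intrinsics"]
    v,u=np.nonzero(mask&(d>0)); z=d[v,u]
    if cam=="wrist":
        x=(u-K[0,2])/K[0,0]; y=(v-K[1,2])/K[1,1]; r=np.hypot(x,y)+1e-9
        s=np.tan(r)/r; X=np.c_[x*s*z,y*s*z,z]
    else: X=np.c_[(u-K[0,2])/K[0,0]*z,(v-K[1,2])/K[1,1]*z,z]
    return (X-c["t"])@c["R"], u, v
def proj(cam,P,c=None):
    c=c or robot.camera_params(cam); K=c["intrinsics"]
    X=np.atleast_2d(P)@c["R"].T+c["t"]
    if cam=="wrist":
        rr=np.hypot(X[:,0],X[:,1]); th=np.arctan2(rr,X[:,2]); f=th/np.maximum(rr,1e-9)
        return np.c_[X[:,0]*f*K[0,0]+K[0,2],X[:,1]*f*K[1,1]+K[1,2]]
    return np.c_[X[:,0]/X[:,2]*K[0,0]+K[0,2],X[:,1]/X[:,2]*K[1,1]+K[1,2]]
E
python3 - <<'E'
from h import *
for cam in ["top","scene"]:
    d=np.load(f"pics/{cam}0.npz")["d"]
    for n in ["pad","foot","nut","socket_a","socket_c","carton","jar","sanitizer","stapler","mouse"]:
        for r in robot.regions_of(cam,n)[:4]:
            P,u,v=cloud(cam,d,r["pixels"])
            if len(P)<5: continue
            lo,hi=np.percentile(P,[2,98],axis=0)*1000
            print(cam,n,round(r["confidence"],2),np.round(r["rect"]).tolist(),"lo",lo.round(),"hi",hi.round(),"mid",((lo+hi)/2).round())
E
```

```text
top pad 0.67 [319.0, 217.0, 381.0, 283.0] lo [ 437. -136.   -4.] hi [571.  -1.   7.] mid [504. -69.   1.]
top foot 0.77 [231.0, 292.0, 272.0, 333.0] lo [321. 110.   8.] hi [406. 195.  34.] mid [364. 153.  21.]
top foot 0.77 [119.0, 235.0, 176.0, 289.0] lo [428. 341.   9.] hi [535. 450.  45.] mid [481. 396.  27.]
top foot 0.53 [296.0, 298.0, 336.0, 331.0] lo [333. -24.  15.] hi [396.  51.  38.] mid [364.  13.  26.]
top nut 0.76 [208.0, 203.0, 262.0, 254.0] lo [504. 140.  12.] hi [611. 246.  44.] mid [558. 193.  28.]
top nut 0.6 [119.0, 236.0, 173.0, 293.0] lo [428. 341.   8.] hi [535. 450.  45.] mid [481. 396.  26.]
top nut 0.55 [232.0, 292.0, 273.0, 335.0] lo [321. 110.   8.] hi [406. 195.  34.] mid [364. 153.  21.]
top socket_a 0.75 [411.0, 193.0, 432.0, 212.0] lo [ 594. -249.    1.] hi [ 629. -212.   73.] mid [ 612. -231.   37.]
top socket_a 0.73 [434.0, 233.0, 447.0, 254.0] lo [ 498. -282.   12.] hi [ 530. -263.   73.] mid [ 514. -273.   43.]
top socket_a 0.42 [160.0, 139.0, 219.0, 186.0] lo [669. 235.   2.] hi [750. 348.  60.] mid [709. 291.  31.]
top socket_c 0.75 [411.0, 193.0,
[... 2918 characters left out ...]
] hi [731. -65.  72.] mid [715. -81.  41.]
scene sanitizer 0.63 [360.0, 226.0, 400.0, 308.0] lo [701.  13.   9.] hi [763.  62. 174.] mid [732.  38.  91.]
scene sanitizer 0.39 [341.0, 206.0, 389.0, 244.0] lo [507. 135.   4.] hi [615. 246.  46.] mid [561. 190.  25.]
scene sanitizer 0.34 [229.0, 246.0, 298.0, 299.0] lo [ 440. -136.   -1.] hi [574.  -3.   5.] mid [507. -69.   2.]
scene stapler 0.86 [433.0, 206.0, 451.0, 259.0] lo [674. 231.   5.] hi [759. 343.  61.] mid [717. 287.  33.]
scene mouse 0.8 [235.0, 204.0, 270.0, 230.0] lo [342. -29.   7.] hi [402.  39.  37.] mid [372.   5.  22.]
scene mouse 0.39 [339.0, 204.0, 391.0, 244.0] lo [509. 135.   5.] hi [616. 245.  46.] mid [562. 190.  26.]
```

```bash
python3 -m jog '[{"delta_pos":[22,30,0],"spin":0},{"delta_pos":[46,62,0],"spin":0},{"delta_pos":[70,94,0],"spin":0},{"delta_pos":[94,126,0],"spin":0},{"delta_pos":[118,158,0],"spin":0}]' 94 10
python3 -m jog '[{"delta_pos":[22,30,0],"spin":0},{"delta_pos":[46,62,0],"spin":0},{"delta_pos":[70,94,0],"spin":0},{"delta_pos":[92,126,0],"spin":0},{"delta_pos":[92,126,0],"spin":0}]'
python3 - <<'E'
from h import *
s=robot.observe(); print({k:np.round(v,3).tolist() for k,v in s.items() if k in("t","qpos","eef_pos","tool_rot","wrist_force")})
c=robot.camera_params("wrist"); print(-c["R"].T@c["t"])
p,d=robot.grab_frame("wrist"); cv2.imwrite("pics/w1.png",p[:,:,::-1]); np.savez("pics/w1.npz",p=p,d=d,R=c["R"],t=c["t"])
E
```

```text
t: 1.57
eef_pos: [0.296, -0.4917, 0.2056]
tool_rot: [3.141, -0.0, 0.266]
wrist_force: [1.6, -0.6, 0.2]
opening: 0.0943
t: 1.98
eef_pos: [0.392, -0.3609, 0.2058]
tool_rot: [-3.141, -0.002, 0.274]
wrist_force: [1.1, 0.2, 0.1]
opening: 0.0943
{'t': 1.983, 'qpos': [0.713, 0.199, -0.101, 1.918, 0.021, 1.026, -0.693], 'eef_pos': [0.392, -0.361, 0.206], 'tool_rot': [-3.141, -0.002, 0.274], 'wrist_force': [1.117, 0.215, 0.061]}
[ 0.45776426 -0.34275707  0.38583322]
```

View pics/w1.png

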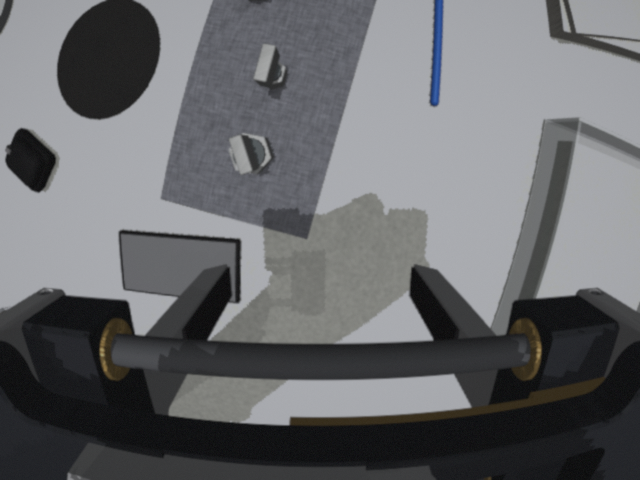

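The wrist view shows the pad at (108,58), one big socket at (250,153) and the slim one at (268,65). Next I'll move to look at the foot.

```bash
python3 -m jog '[{"delta_pos":[4,40,0],"spin":-3},{"delta_pos":[8,80,0],"spin":-6},{"delta_pos":[12,120,0],"spin":-9},{"delta_pos":[16,160,0],"spin":-12},{"delta_pos":[20,200,0],"spin":-15}]'
python3 -m jog '[{"delta_pos":[4,40,0],"spin":0},{"delta_pos":[8,80,0],"spin":0},{"delta_pos":[12,120,0],"spin":0},{"delta_pos":[16,160,0],"spin":0},{"delta_pos":[20,200,0],"spin":0}]'
python3 -m jog '[{"delta_pos":[0,40,0],"spin":0},{"delta_pos":[0,80,0],"spin":0},{"delta_pos":[0,120,0],"spin":0},{"delta_pos":[0,135,0],"spin":0},{"delta_pos":[0,135,0],"spin":0}]'
python3 - <<'E'
from h import *
s=robot.observe(); print({k:np.round(v,3).tolist() for k,v in s.items() if k in("t","qpos","eef_pos","tool_rot","wrist_force")})
c=robot.camera_params("wrist"); print(-c["R"].T@c["t"])
p,d=robot.grab_frame("wrist"); cv2.imwrite("pics/w2.png",p[:,:,::-1]); np.savez("pics/w2.npz",p=p,d=d,R=c["R"],t=c["t"])
for n in ["foot","nut"]:
    for r in robot.regions_of("wrist",n)[:4]:
        P,u,v=cloud("wrist",d,r["pixels"],c); lo,hi=np.percentile(P,[2,98],axis=0)*1000
        q=P[P[:,2]>.036]*1000
        print(n,round(r["confidence"],2),np.round(r["rect"]).tolist(),lo.round(),hi.round(),((lo+hi)/2).round(), (q.min(0)+q.max(0))/2 if len(q) else 0)
E
```

```text
t: 2.45
eef_pos: [0.4069, -0.1664, 0.2057]
tool_rot: [3.141, -0.0, -0.0]
wrist_force: [1.5, 0.2, 0.2]
opening: 0.0942
t: 2.87
eef_pos: [0.4273, 0.0338, 0.2059]
tool_rot: [3.141, -0.001, 0.003]
wrist_force: [2.2, -0.0, -0.8]
opening: 0.094
t: 3.28
eef_pos: [0.4273, 0.171, 0.2057]
tool_rot: [-3.14, -0.0, 0.008]
wrist_force: [-0.9, -0.7, -0.2]
opening: 0.0942
{'t': 3.283, 'qpos': [0.044, 0.111, -0.596, 2.039, 0.072, 1.011, -2.15], 'eef_pos': [0.427, 0.171, 0.206], 'tool_rot': [-3.14, -0.0, 0.008], 'wrist_force': [-0.943, -0.693, -0.237]}
[0.49590623 0.17119595 0.38559384]
foot 0.84 [290.0, 232.0, 380.0, 310.0] [325. 113.  13.] [409. 195.  35.] [367. 154.  24.] [366.02917715 153.549145    37.39895006]
foot 0.77 [240.0, 26.0, 357.0, 142.0] [506. 141.  17.] [612. 247.  46.] [559. 194.  32.] [559.49463165 194.40753404  43.48271056]
foot 0.66 [79.0, 109.0, 171.0, 220.0] [430. 339.   6.] [537. 449.  45.] [484. 394.  26.] [483.32974861 396.73545403  42.74296091]
nut 0.92 [238.0, 25.0, 361.0, 143.0] [506. 140.  17.] [612. 247.  46.] [559. 194.  32.] [559.49463165 194.40753404  43.48271056]
nut 0.86 [73.0, 113.0, 167.0, 222.0] [430. 339.   6.] [537. 449.  45.] [483. 394.  26.] [483.32974861 396.73545403  42.74296091]
nut 0.56 [292.0, 225.0, 380.0, 312.0] [325. 112.   3.] [409. 196.  35.] [367. 154.  19.] [366.02917715 153.549145    37.39895006]
```

View pics/w2.png

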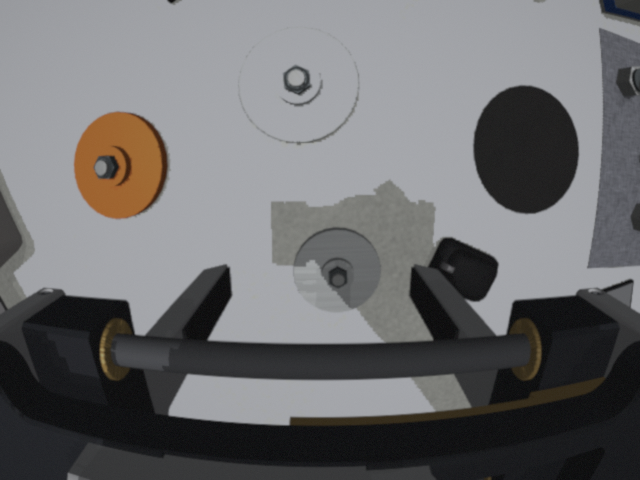

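The foot (larger grey) is at px (299,84), which gives a centre of about (560,193) mm. All three cameras agree within 3 mm. I'll grip its boss and slide it.

```bash
python3 -m jog '[{"delta_pos":[35,6,-10],"spin":0},{"delta_pos":[70,12,-30],"spin":0},{"delta_pos":[105,18,-60],"spin":0},{"delta_pos":[132,23,-90],"spin":0},{"delta_pos":[132,23,-120],"spin":0}]' 80 10
python3 -m jog '[{"delta_pos":[0,0,-20],"spin":0},{"delta_pos":[0,0,-40],"spin":0},{"delta_pos":[0,0,-55],"spin":0},{"delta_pos":[0,0,-62],"spin":0},{"delta_pos":[0,0,-62],"spin":0}]'
```

```text
t: 3.85
eef_pos: [0.5643, 0.189, 0.0842]
tool_rot: [-3.141, -0.003, -0.0]
wrist_force: [-0.3, -0.9, -1.1]
opening: 0.0805
t: 4.27
eef_pos: [0.5588, 0.1887, 0.0221]
tool_rot: [3.14, 0.002, 0.002]
wrist_force: [-0.3, 0.1, 0.1]
opening: 0.0797
```

```bash
python3 -m jog '[{"delta_pos":[0,0,0],"spin":0},{"delta_pos":[0,0,0],"spin":0},{"delta_pos":[0,0,0],"spin":0},{"delta_pos":[0,0,0],"spin":0},{"delta_pos":[0,0,0],"spin":0}]' 30 12
python3 -m jog '[{"delta_pos":[0,0,0],"spin":0},{"delta_pos":[0,0,0],"spin":0},{"delta_pos":[0,0,0],"spin":0}]'
python3 - <<'E'
from h import *
c=robot.camera_params("wrist"); p,d=robot.grab_frame("wrist"); cv2.imwrite("pics/w3.png",p[:,:,::-1])
print(robot.observe()["eef_pos"])
p,d=robot.grab_frame("top");cv2.imwrite("pics/t3.png",p[:,:,::-1]);
E
```

```text
t: 4.68
eef_pos: [0.5597, 0.1909, 0.0241]
tool_rot: [-3.141, -0.001, 0.004]
wrist_force: [-0.6, 4.8, 1.6]
opening: 0.0504
t: 4.93
eef_pos: [0.5597, 0.1916, 0.0241]
tool_rot: [-3.141, -0.001, 0.004]
wrist_force: [-0.3, 3.9, 7.3]
opening: 0.0434
[0.55967709 0.1916012  0.02408611]
```

View pics/w3.png

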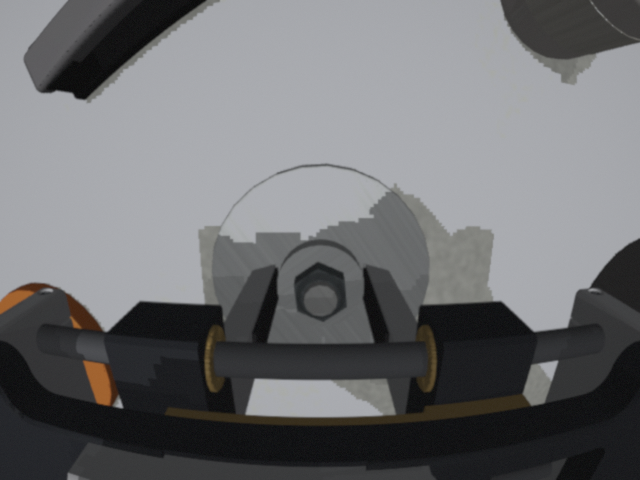

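The boss is gripped, opening 43.4 mm against a 44 mm boss. The nut is at px (320,292) with a corner straight up, so its flats face ±y in the tool frame. Before sliding I'll refine the pad centre from the saved wrist pictures.

```bash
python3 - <<'E'
from h import *
for f,(x0,y0,x1,y1) in (("w2",(465,80,585,220)),("w1",(50,0,165,125)),):
    z=np.load(f"pics/{f}.npz"); c={"R":z["R"],"t":z["t"],"intrinsics":robot.camera_params("wrist")["intrinsics"]}
    m=np.zeros((480,640),bool); m[y0:y1,x0:x1]=z["p"][y0:y1,x0:x1].max(2)<60
    P,_,_=cloud("wrist",z["d"],m,c); P=P[abs(P[:,2])<.012]; lo,hi=P.min(0),P.max(0)
    print(f,lo*1000,hi*1000,(lo+hi)*500,P.mean(0)*1000)
for f in("top","scene"):
    z=np.load(f"pics/{f}0.npz"); m=np.zeros((480,640),bool)
    x0,y0,x1,y1=(312,212,388,290) if f=="top" else (222,240,305,306)
    m[y0:y1,x0:x1]=z["p"][y0:y1,x0:x1].max(2)<60
    P,_,_=cloud(f,z["d"],m); lo,hi=P.min(0),P.max(0); print(f,lo*1000,hi*1000,(lo+hi)*500,P.mean(0)*1000)
E
```

```text
w2 [ 431.6981798  -142.61447388   -1.2993743 ] [578.17699485   5.66919665   5.00435892] [504.93758732 -68.47263861   1.85249231] [504.887073   -63.72869017   1.75709431]
w1 [ 432.10603667 -142.4777986    -1.18118028] [577.85004369   4.13656583   5.34026947] [504.97804018 -69.17061638   2.0795446 ] [504.73879248 -73.48936068   1.95713147]
top [ 430.21311845 -141.82493673  -10.03535685] [577.7547794    5.93689013  11.45524711] [503.98394893 -67.9440233    0.70994513] [503.62187136 -68.23153423   1.10566305]
scene [ 431.96863396 -141.20093204   -3.06294752] [578.64074561   3.69630001   7.30740774] [505.30468978 -68.75231602   2.12223011] [507.01806333 -70.8487309    1.80833828]
```

```bash
python3 -m jog '[{"delta_pos":[-2,-8,0],"spin":0},{"delta_pos":[-5,-22,0],"spin":0},{"delta_pos":[-9,-40,0],"spin":0},{"delta_pos":[-13,-60,0],"spin":0},{"delta_pos":[-17,-80,0],"spin":0}]' 30 15
python3 -m jog '[{"delta_pos":[-4,-20,0],"spin":0},{"delta_pos":[-8,-40,0],"spin":0},{"delta_pos":[-12,-60,0],"spin":0},{"delta_pos":[-16,-80,0],"spin":0},{"delta_pos":[-20,-100,0],"spin":0}]'
python3 -m jog '[{"delta_pos":[-5,-20,0],"spin":0},{"delta_pos":[-10,-40,0],"spin":0},{"delta_pos":[-14,-60,0],"spin":0},{"delta_pos":[-17,-74,0],"spin":0},{"delta_pos":[-18,-80,0],"spin":0}]'
python3 -m jog '[{"delta_pos":[0,0,0],"spin":0}]'
```

```text
t: 5.45
eef_pos: [0.5429, 0.1115, 0.0241]
tool_rot: [-3.14, -0.002, 0.005]
wrist_force: [1.7, 5.3, 6.1]
opening: 0.0435
t: 5.87
eef_pos: [0.5229, 0.011, 0.0241]
tool_rot: [-3.14, -0.002, 0.005]
wrist_force: [2.2, 6.3, 4.3]
opening: 0.0435
t: 6.28
eef_pos: [0.5047, -0.0705, 0.024]
tool_rot: [-3.141, -0.001, 0.002]
wrist_force: [0.7, 7.8, 7.2]
opening: 0.0432
t: 6.37
eef_pos: [0.5046, -0.0711, 0.024]
tool_rot: [3.141, -0.001, 0.002]
wrist_force: [-0.6, -8.1, 8.8]
opening: 0.0433
```

```bash
python3 -m jog '[{"delta_pos":[0,0,0],"spin":0},{"delta_pos":[0,0,0],"spin":0},{"delta_pos":[0,0,0],"spin":0},{"delta_pos":[0,0,0],"spin":0}]' 75 15
python3 -m jog '[{"delta_pos":[0,0,20],"spin":0},{"delta_pos":[0,0,60],"spin":0},{"delta_pos":[-30,0,85],"spin":0},{"delta_pos":[-55,0,100],"spin":0},{"delta_pos":[-55,0,100],"spin":0}]'
python3 - <<'E'
from h import *
s=robot.observe(); print(np.round(s["eef_pos"],4),np.round(s["tool_rot"],3))
c=robot.camera_params("wrist"); p,d=robot.grab_frame("wrist"); cv2.imwrite("pics/w4.png",p[:,:,::-1]); np.savez("pics/w4.npz",p=p,d=d,R=c["R"],t=c["t"])
for r in robot.regions_of("wrist","foot")[:3]:
    P,u,v=cloud("wrist",d,r["pixels"],c); P=P*1000; print(np.round(r["rect"]),r["confidence"],((np.percentile(P,1,axis=0)+np.percentile(P,99,axis=0))/2).round(1),P.max(0))
    for a,b in((35,44),(44,60)):
        q=P[(P[:,2]>a)&(P[:,2]<b)]
        if len(q): print(a,b,len(q),q.mean(0).round(1),q.min(0).round(1),q.max(0).round(1))
E
```

```text
t: 6.7
eef_pos: [0.5041, -0.0691, 0.0233]
tool_rot: [-3.142, 0.0, 0.004]
wrist_force: [0.5, 1.2, 0.4]
opening: 0.0663
t: 7.12
eef_pos: [0.4468, -0.0695, 0.1258]
tool_rot: [3.139, -0.001, 0.004]
wrist_force: [1.6, -0.9, 0.9]
opening: 0.0747
[ 0.4468 -0.0695  0.1258] [ 3.139e+00 -1.000e-03  4.000e-03]
[ 62. 266. 137. 308.] 0.94 [390.5 149.    8.9] [480.0006504  191.5046064  230.13552641]
```

View pics/w4.png

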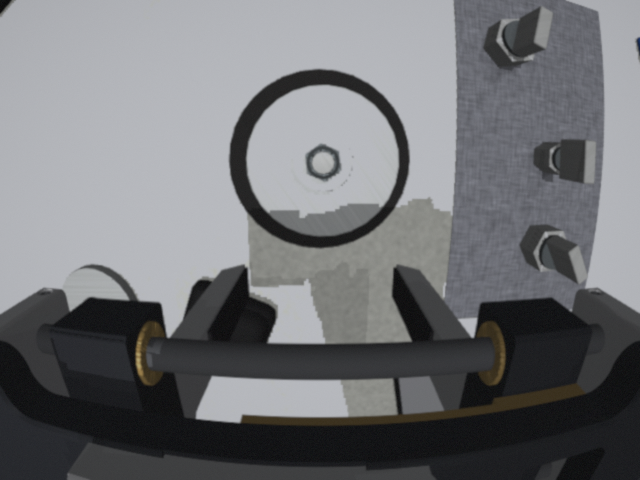

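The pad's black ring shows all round the foot, at about px (320,158), so the foot is centred on it. Next: nut pose and socket plates.

```bash
python3 - <<'E'
from h import *
z=np.load("pics/w4.npz"); p,d=z["p"],z["d"]; c={"R":z["R"],"t":z["t"],"intrinsics":robot.camera_params("wrist")["intrinsics"]}
m=np.zeros((480,640),bool); m[135:190,295:350]=1
P,u,v=cloud("wrist",d,m,c); P*=1000
for a,b in((26,34),(36,44),(44,60)):
    q=P[(P[:,2]>a)&(P[:,2]<b)]; print(a,b,len(q),((q.min(0)+q.max(0))/2).round(1),q.min(0).round(1),q.max(0).round(1))
for n,(x0,y0,x1,y1) in {"A1":(480,0,560,75),"slim":(525,125,605,195),"A3":(515,215,595,290)}.items():
    m=np.zeros((480,640),bool); m[y0:y1,x0:x1]=1
    P,u,v=cloud("wrist",d,m,c); P*=1000
    q=P[(P[:,2]>66)&(P[:,2]<76)]; r=cv2.minAreaRect(q[:,:2].astype(np.float32)); print(n,"plate top z",np.median(q[:,2]).round(1),[np.round(x,1) for x in r])
    q=P[(P[:,2]>23)&(P[:,2]<32)]; print("   ledge",q.mean(0).round(1),q.min(0).round(1),q.max(0).round(1))
c2=dict(c)
im=cv2.resize(p[110:215,265:375,::-1],None,fx=5,fy=5,interpolation=cv2.INTER_CUBIC)
for yaw,col in((0,(0,0,255)),):
  for zz,rad in((42,24/3**.5),(31,24/3**.5)):
    a=np.radians(yaw+30+60*np.arange(6)+0); H=np.c_[504.5+rad*np.cos(a),-70+rad*np.sin(a),np.full(6,zz)]/1000
    q=(proj("wrist",H,c)-[265,110]+.5)*5-.5; cv2.polylines(im,[q.astype(int)],True,col,1)
cv2.imwrite("pics/nut4.png",im)
E
```

```text
26 34 1628 [503.6 -70.9  30.8] [483.5 -91.   28.4] [523.8 -50.9  33.3]
36 44 527 [504.1 -70.8  41.7] [490.5 -82.9  39.5] [517.7 -58.7  44. ]
44 60 453 [503.9 -71.1  46.9] [493.7 -81.3  44. ] [514.2 -61.   49.7]
A1 plate top z 70.3 [array([ 613.7, -230.7]), array([13.1, 34.6]), np.float64(71.7)]
   ledge [ 608.7 -221.7   28.2] [ 593.4 -247.4   23.1] [ 633.  -209.4   32. ]
slim plate top z 70.2 [array([ 516.5, -275.5]), array([34.1, 14.3]), np.float64(2.6)]
   ledge [ 516.4 -267.6   27.7] [ 502.5 -276.4   23.1] [ 530.5 -262.4   31.9]
A3 plate top z 70.2 [array([ 434.2, -276.8]), array([34.9, 12.8]), np.float64(32.8)]
   ledge [ 437.7 -267.9   28. ] [ 414.7 -291.3   23.1] [ 452.9 -256.1   32. ]
```

View pics/nut4.png

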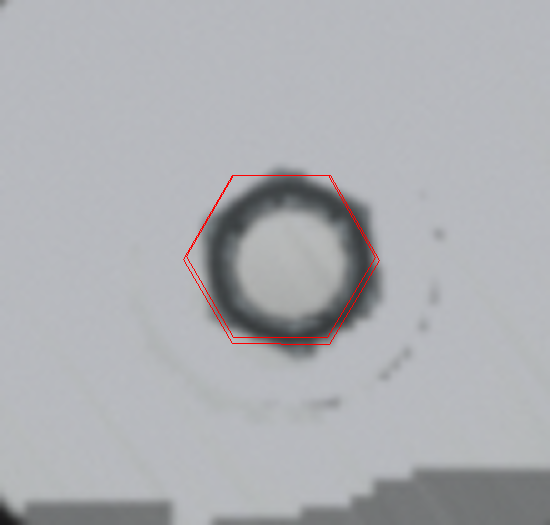

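The nut sits at about (504,-71), with its hexagon top at z≈42. It has corners along ±x and is tilted about +3° toward +y, so its yaw is about 3°. The plate tops are at z≈70 mm, as given. Plates:

| Socket | Position (mm) | Yaw |
|---|---|---|
| A1 | (614,-231) | -18° |
| A3 | (434,-277) | 33° |

I'll try A1 first.

```bash
python3 -m jog '[{"delta_pos":[28,-27,0],"spin":-6},{"delta_pos":[56,-54,0],"spin":-12},{"delta_pos":[84,-81,0],"spin":-18.5},{"delta_pos":[112,-108,0],"spin":-18.5},{"delta_pos":[139,-134,0],"spin":-18.5}]' 45 15
python3 -m jog '[{"delta_pos":[28,-27,0],"spin":0},{"delta_pos":[28,-27,0],"spin":0},{"delta_pos":[28,-27,0],"spin":0}]'
python3 - <<'E'
from h import *
s=robot.observe(); print(np.round(s["eef_pos"],4),np.round(s["tool_rot"],3),np.round(s["qpos"],2))
c=robot.camera_params("wrist"); p,d=robot.grab_frame("wrist"); cv2.imwrite("pics/w5.png",p[:,:,::-1]);np.savez("pics/w5.npz",p=p,d=d,R=c["R"],t=c["t"])
E
```

```text
t: 7.63
eef_pos: [0.59, -0.2047, 0.1219]
tool_rot: [3.141, 0.001, -0.32]
wrist_force: [-0.4, 0.8, -0.4]
opening: 0.0463
t: 7.88
eef_pos: [0.6171, -0.2312, 0.1209]
tool_rot: [-3.141, 0.002, -0.32]
wrist_force: [0.6, 1.1, 0.5]
opening: 0.0448
[ 0.6171 -0.2312  0.1209] [-3.141e+00  2.000e-03 -3.200e-01] [ 0.55  0.51 -0.39  1.7   0.22  0.98 -1.81]
```

View pics/w5.png

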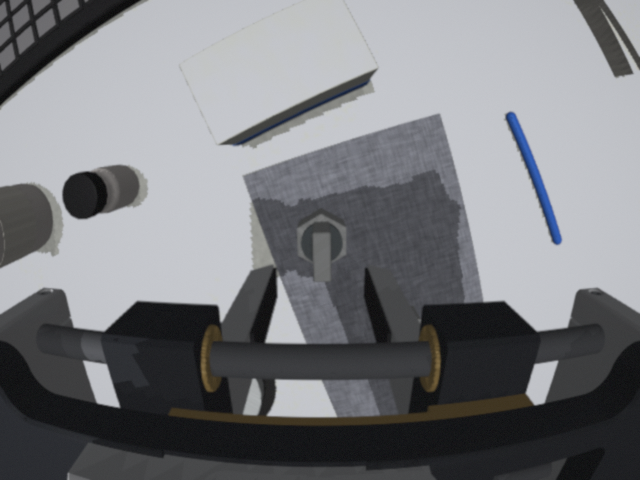

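The plate at px (321,257) is centred and aligned with the jaws. I'll correct from depth, then go down.

```bash
python3 - <<'E'
from h import *
z=np.load("pics/w5.npz"); c={"R":z["R"],"t":z["t"],"intrinsics":robot.camera_params("wrist")["intrinsics"]}
m=np.zeros((480,640),bool); m[200:300,285:360]=1
P,u,v=cloud("wrist",z["d"],m,c); P*=1000; q=P[(P[:,2]>64)&(P[:,2]<80)]; print(np.median(q[:,2]),cv2.minAreaRect(q[:,:2].astype(np.float32)))
E
python3 -m jog '[{"delta_pos":[-3,0,-20],"spin":0},{"delta_pos":[-3,0,-45],"spin":0},{"delta_pos":[-3,0,-65],"spin":0},{"delta_pos":[-3,0,-80],"spin":0},{"delta_pos":[-3,0,-80],"spin":0}]'
```

```text
70.44858060929454 ((614.5725708007812, -231.3496551513672), (12.089315414428711, 34.071041107177734), 72.71561431884766)
t: 8.35
eef_pos: [0.611, -0.2283, 0.0401]
tool_rot: [-3.141, 0.005, -0.317]
wrist_force: [-1.3, -0.5, -0.4]
opening: 0.0452
```

```bash
python3 -m jog '[{"delta_pos":[0,0,0],"spin":0},{"delta_pos":[0,0,0],"spin":0}]'
python3 -m jog '[{"delta_pos":[0,0,0],"spin":0},{"delta_pos":[0,0,0],"spin":0},{"delta_pos":[0,0,0],"spin":0},{"delta_pos":[0,0,0],"spin":0},{"delta_pos":[0,0,0],"spin":0}]' 5 40
python3 -m jog '[{"delta_pos":[0,0,0],"spin":0},{"delta_pos":[0,0,0],"spin":0}]'
```

```text
t: 8.52
eef_pos: [0.6137, -0.2297, 0.0444]
tool_rot: [-3.141, -0.001, -0.318]
wrist_force: [0.2, -0.1, -0.2]
opening: 0.0451
t: 8.93
eef_pos: [0.6134, -0.2304, 0.0438]
tool_rot: [-3.142, -0.0, -0.319]
wrist_force: [0.2, 0.1, -0.5]
opening: 0.0148
t: 9.1
eef_pos: [0.6133, -0.2303, 0.0436]
tool_rot: [-3.142, -0.0, -0.319]
wrist_force: [-0.1, -0.6, 2.9]
opening: 0.0116
```

```bash
python3 -m jog '[{"delta_pos":[0,0,12],"spin":0},{"delta_pos":[0,0,35],"spin":0},{"delta_pos":[0,0,60],"spin":0},{"delta_pos":[-20,29,70],"spin":5},{"delta_pos":[-40,57,70],"spin":11}]'
python3 -m jog '[{"delta_pos":[-20,29,0],"spin":5},{"delta_pos":[-40,58,0],"spin":10.3},{"delta_pos":[-60,87,0],"spin":10.3},{"delta_pos":[-71,102,0],"spin":10.3},{"delta_pos":[-71,102,0],"spin":10.3}]'
python3 -m jog '[{"delta_pos":[0,0,0],"spin":0},{"delta_pos":[0,0,0],"spin":0},{"delta_pos":[0,0,0],"spin":0}]'
python3 - <<'E'
from h import *
s=robot.observe(); print(np.round(s["eef_pos"],4),np.round(s["tool_rot"],3),np.round(s["qpos"],2))
for n in("wrist","scene","top"):
    c=robot.camera_params(n); p,d=robot.grab_frame(n); cv2.imwrite(f"pics/{n}6.png",p[:,:,::-1]);np.savez(f"pics/{n}6.npz",p=p,d=d,R=c["R"],t=c["t"])
E
```

```text
t: 9.52
eef_pos: [0.5745, -0.1738, 0.1165]
tool_rot: [3.141, -0.004, -0.126]
wrist_force: [1.0, 0.5, -2.5]
opening: 0.0119
t: 9.93
eef_pos: [0.5001, -0.0679, 0.1144]
tool_rot: [3.141, 0.0, 0.057]
wrist_force: [1.2, 0.3, -2.1]
opening: 0.0115
t: 10.18
eef_pos: [0.5028, -0.072, 0.1137]
tool_rot: [3.141, -0.0, 0.052]
wrist_force: [0.2, 0.8, -1.9]
opening: 0.0118
[ 0.5028 -0.072   0.1137] [ 3.141 -0.     0.052] [ 0.49  0.31 -0.55  2.04  0.22  0.85 -1.71]
```

View pics/wrist6.png

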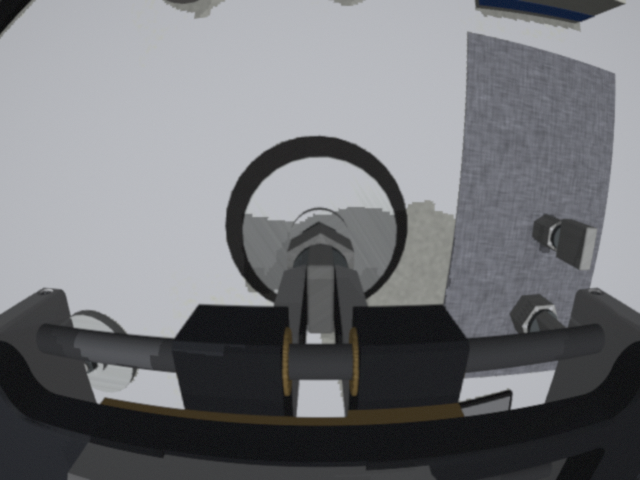

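View pics/scene6.png

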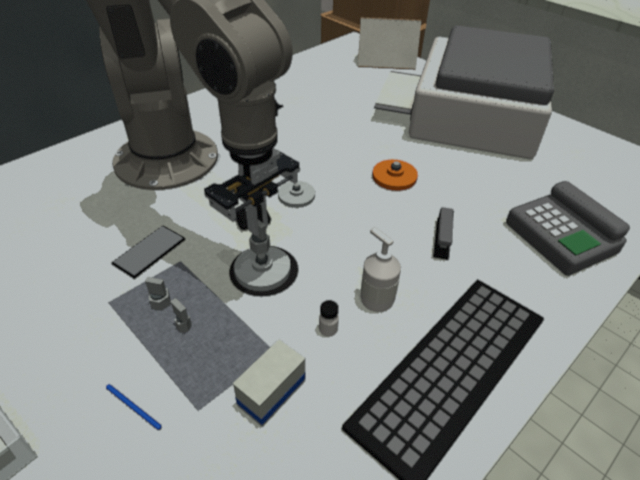

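The socket hangs upright above the nut, with its leading hex corner at px (320,222) in the wrist view. I'll measure where its body sits in the hand.

```bash
python3 - <<'E'
from h import *
z=np.load("pics/wrist6.npz"); c={"R":z["R"],"t":z["t"],"intrinsics":robot.camera_params("wrist")["intrinsics"]}
m=np.zeros((480,640),bool); m[205:270,280:360]=1
P,u,v=cloud("wrist",z["d"],m,c); P*=1000; q=P[(P[:,2]>85)&(P[:,2]<110)]; 
hh=np.histogram(q[:,2],np.arange(85,111,2)); print(hh[0])
q=q[(q[:,2]>95)&(q[:,2]<101)]; print(q.min(0),q.max(0)); i=q[:,0].argsort()[-6:]; print(q[i])
for sx in(502.5,504,505.5): print(sx,proj("wrist",[[sx/1000+.0214,-.071,.098],[sx/1000+.0107,-.071+.0185,.098],[sx/1000+.0107,-.071-.0185,.098]],c).round(1).tolist())
im=cv2.resize(z["p"][190:290,260:380,::-1],None,fx=5,fy=5,interpolation=cv2.INTER_CUBIC); cv2.imwrite("pics/crop6.png",im)
E
```

```text
[ 48  51  57  51  52  53 496 271  26 234 123  20]
[503.59659607 -90.10919738  95.05590739] [525.22186119 -53.19795908 100.99842562]
[[524.80920343 -71.97161526  95.21385428]
 [524.91661459 -71.41586091  95.79008385]
 [525.05767142 -70.86313716  98.86222515]
 [525.07657862 -69.78542736  99.17120554]
 [525.11609927 -71.39921787  98.99322434]
 [525.22186119 -70.85380583  97.20809389]]
502.5 [[320.1, 234.7], [285.6, 252.0], [352.7, 255.2]]
504 [[320.3, 232.0], [285.6, 249.3], [352.9, 252.6]]
505.5 [[320.4, 229.3], [285.7, 246.7], [353.1, 250.0]]
```

View pics/crop6.png

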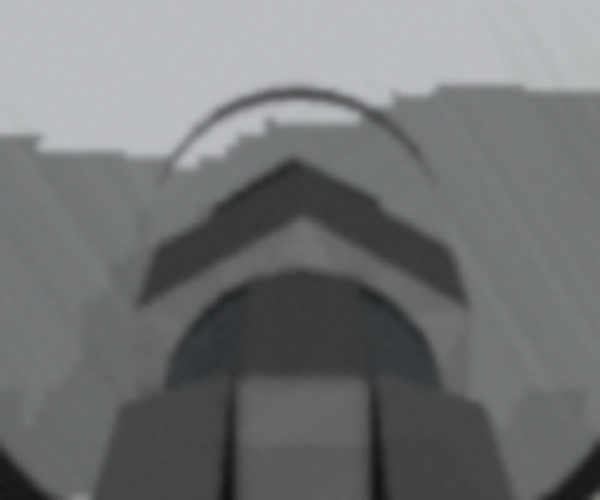

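The socket centre is at (503.7,-71.6) against the nut at (504,-71), which is within clearance. I'll lower it step by step.

```bash
python3 -m jog '[{"delta_pos":[0.2,0.6,-10],"spin":0},{"delta_pos":[0.2,0.6,-18],"spin":0},{"delta_pos":[0.2,0.6,-22],"spin":0},{"delta_pos":[0.2,0.6,-24],"spin":0},{"delta_pos":[0.2,0.6,-24],"spin":0}]'
python3 -m jog '[{"delta_pos":[0,0,-1.5],"spin":0},{"delta_pos":[0,0,-3],"spin":0},{"delta_pos":[0,0,-4],"spin":0},{"delta_pos":[0,0,-4],"spin":0}]'
```

```text
t: 10.75
eef_pos: [0.5021, -0.0705, 0.0886]
tool_rot: [-3.141, 0.001, 0.053]
wrist_force: [0.1, 0.4, -1.6]
opening: 0.0119
t: 11.08
eef_pos: [0.5025, -0.0707, 0.0854]
tool_rot: [3.142, -0.0, 0.053]
wrist_force: [0.2, -0.5, -2.1]
opening: 0.0116
```

```bash
python3 -m jog '[{"delta_pos":[0,0,-1],"spin":0},{"delta_pos":[0,0,-2],"spin":0},{"delta_pos":[0,0,-3],"spin":0},{"delta_pos":[0,0,-3],"spin":0}]'
python3 -m jog '[{"delta_pos":[0,0,-1],"spin":0},{"delta_pos":[0,0,-1],"spin":0}]'
```

```text
t: 11.42
eef_pos: [0.5024, -0.0707, 0.0823]
tool_rot: [-3.142, 0.0, 0.053]
wrist_force: [0.6, 0.1, -2.1]
opening: 0.0116
t: 11.58
eef_pos: [0.5025, -0.0707, 0.0813]
tool_rot: [-3.142, -0.0, 0.053]
wrist_force: [0.3, 0.4, -1.9]
opening: 0.0114
```

It's well below the 12 mm stop height and carries only its own weight, so A1 is fitting. I'll continue until it seats.

```bash
python3 -m jog '[{"delta_pos":[0,0,-1.5],"spin":0},{"delta_pos":[0,0,-3],"spin":0},{"delta_pos":[0,0,-4.5],"spin":0},{"delta_pos":[0,0,-4.5],"spin":0}]'
python3 -m jog '[{"delta_pos":[0,0,-1],"spin":0},{"delta_pos":[0,0,-2],"spin":0},{"delta_pos":[0,0,-2],"spin":0}]'
python3 -m jog '[{"delta_pos":[0,0,-1],"spin":0},{"delta_pos":[0,0,-1],"spin":0}]'
```

```text
t: 11.92
eef_pos: [0.5025, -0.0707, 0.0767]
tool_rot: [-3.141, -0.0, 0.053]
wrist_force: [0.9, -0.6, -3.2]
opening: 0.0117
t: 12.17
eef_pos: [0.5025, -0.0707, 0.0748]
tool_rot: [-3.141, -0.0, 0.053]
wrist_force: [1.2, -0.3, -2.8]
opening: 0.012
t: 12.33
eef_pos: [0.5025, -0.0707, 0.0739]
tool_rot: [-3.142, -0.0, 0.053]
wrist_force: [0.5, 0.2, -3.0]
opening: 0.0119
```

```bash
python3 -m jog '[{"delta_pos":[0,0,-0.7],"spin":0},{"delta_pos":[0,0,-0.7],"spin":0}]'
python3 -m jog '[{"delta_pos":[0,0,-0.7],"spin":0},{"delta_pos":[0,0,-0.7],"spin":0}]'
```

```text
t: 12.5
eef_pos: [0.5026, -0.0707, 0.0736]
tool_rot: [3.141, -0.0, 0.053]
wrist_force: [-1.1, 0.1, 4.5]
opening: 0.0116
t: 12.67
eef_pos: [0.5027, -0.0707, 0.0735]
tool_rot: [3.141, -0.0, 0.053]
wrist_force: [-5.9, 0.3, 18.8]
opening: 0.012
```

Contact came at TCP z 73.6 mm, so the mouth is at about 30 mm, which is the seat height. I'll ease the push slightly and check in pictures.

```bash
python3 -m jog '[{"delta_pos":[0,0,0.5],"spin":0},{"delta_pos":[0,0,0.5],"spin":0}]'
python3 - <<'E'
from h import *
ims=[]
for n in("wrist","scene","top"):
    c=robot.camera_params(n); p,d=robot.grab_frame(n); cv2.imwrite(f"pics/{n}7.png",p[:,:,::-1]);np.savez(f"pics/{n}7.npz",p=p,d=d,R=c["R"],t=c["t"])
    x0,y0={"wrist":(240,130),"scene":(180,170),"top":(270,190)}[n]
    ims.append(cv2.resize(p[y0:y0+160,x0:x0+160,::-1],(390,390),interpolation=cv2.INTER_CUBIC))
    if n!="wrist":
        m=np.zeros((480,640),bool); 
        if n=="scene": m[235:305,222:305]=1
        else: m[205:300,305:395]=1
        P,_,_=cloud(n,d,m,c); P*=1000
        q=P[(P[:,2]>13)&(P[:,2]<23)&(abs(P[:,0]-505)<80)&(abs(P[:,1]+70)<80)]; print(n,"disc",q.min(0).round(),q.max(0).round())
    else:
        m=np.zeros((480,640),bool); m[180:290,260:380]=1
        P,_,_=cloud(n,d,m,c); P*=1000; q=P[(P[:,2]>54)&(P[:,2]<61)]; print("ledge",np.median(q[:,2]),q.min(0).round(1),q.max(0).round(1))
cv2.imwrite("pics/c7.png",np.hstack(ims[:2]))
s=robot.observe(); print(s["t"],s["eef_pos"],s["wrist_force"],s["tool_rot"])
E
```

```text
t: 12.83
eef_pos: [0.5027, -0.0707, 0.0735]
tool_rot: [3.141, -0.0, 0.053]
wrist_force: [-4.1, 0.6, 11.2]
opening: 0.0117
ledge 58.452604996935925 [503.3 -88.8  54.1] [525.1 -51.4  60.9]
scene disc [ 443. -133.   13.] [567. -12.  23.]
top disc [449. -45.  14.] [472. -21.  22.]
12.9833 [ 0.5026665  -0.07067216  0.07354142] [-3.08446651 -0.16782694 11.41981906] [ 3.14132376e+00 -3.79181548e-04  5.27644143e-02]
```

View pics/c7.png

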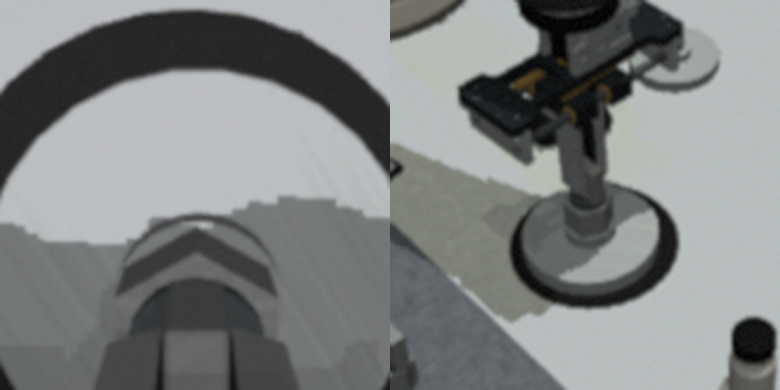

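View pics/wrist7.png

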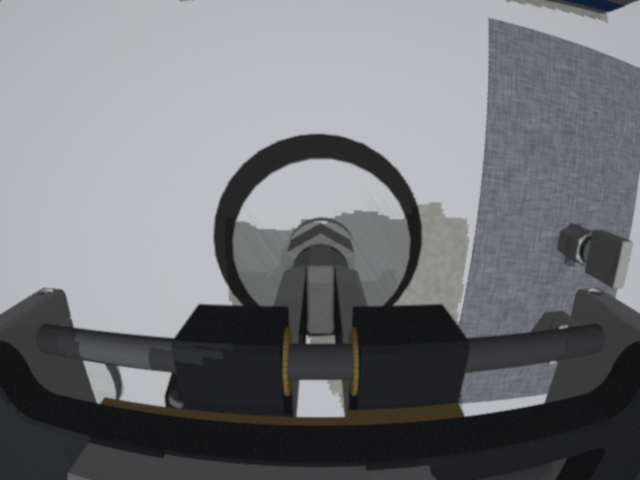

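The socket's hex ledge is at z 58.5 mm, so its mouth is at about 30.5 mm, resting on the boss. The pad ring shows all round the foot: wrist px (318,225), and in the scene crop too. Handing in.

```bash
python3 -c "
from plant import robot
print(robot.job_done())"
```

```text
the job is handed in; nothing more can be done
None
```

The job is done and handed in at about 13 s on the robot's clock. The fitting socket is held in the gripper, fully seated on the nut and upright, and the foot is on its pad.

- **Foot:** I gripped the larger grey foot by its boss and slid it flat over the desk to about (504, -71) mm. The pad centre is about (505, -69) mm. The pad's black ring shows in the wrist and scene pictures, so the whole foot stands on it.
- **Socket:** I tried the large socket at (614, -231) mm first, and it went straight down over the nut. It carried only its own weight past the height where a 22 mm opening would have stopped. It made contact with its mouth at about 30 mm, which is the nut's seat height. No other socket was touched, so none had to be stood back.
- **Last checks:** The tool was upright to within 0.001 rad, the grip was still on the plate (11.7 mm opening), and the push was about 11 N. The depth reading put the socket's mouth at about 30.5 mm, in line with the contact height.
- **Weak check:** The top camera's reading of the foot's position was no use at the end because the arm blocked most of its view. I relied on the wrist and scene views instead.

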